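# Park the film cutter and shut the dispenser

## Task

The cling-film dispenser was left open with its slide cutter part-way along the rail. Run the cutter along the rail with your fingertips to its parking place hard against the left-hand stop, where the lid's front apron is cut away for it, then fold the upright lid forward and press it fully shut. Work gently, so that the dispenser stays where it stands, and leave the things around it alone.

Things in the scene. Friction and masses are not known exactly. Their poses are not given: they have to be found in the camera images.
- dispenser: White film dispenser, 1.4 to 2.1 kg, loose on rubber feet. Origin under its middle; +x to its back, +y to its left end. In mm: x -78 to 60, y -172 to 172, 68 high shut. Along the front a ledge 41 high carries the rail (at x -53); at each end of it a stop 57 high, |y| 157 to 172. Roll bay wall behind the ledge: x -33 to -29, 59 high. A sideways push of over 6 N may shift it.
- cutter (a joint): Cutter travel, m: 0 = parked against the left (+y) stop, growing to 0.28 to the right; starts at 0.13 to 0.235. A grey rounded block on the ledge, 28 mm (x) by 26 (y) by 20 high, ribbed on top, its top 62 above the worktop. It cannot leave the rail and stays where left; friction 1.2 N. Unless parked, the lid strikes it and cannot shut.
- cutter_face (a point): Centre of the cutter's flat right-hand (-y) face, 51.5 mm above the worktop: push here towards +y. Axes as the dispenser's.
- lid (a joint): Lid angle, rad: 0 = shut flat, growing as it opens up and back, stop at 1.85; starts upright at 1.4 to 1.75. Stiff hinge (0.13 N m): it stays where left and must be pushed all the way. Lid 4 mm thick, 344 long; a flat panel reaches 94 mm from the hinge, then a sloping apron to 125 mm, from y = -172 to 112 only, cut away at the left for the parked cutter.
- lid_hinge (a point): On the hinge axis at the middle of the dispenser's back edge, 64 mm above the worktop, in the middle of the panel's thickness; the axis runs along the dispenser's y.
- lid_outer (a point): Point on the lid's outer face (the top when shut, the back when it stands up), 85 mm from the hinge, at the middle of its length. Its x axis lies in the panel and points to the hinge, its z axis out of the outer face.
- film_box1: Flat carton of film, 100 x 150 x 20 mm, to the right in front; origin under its centre. Leave alone.
- sample_jar3: Small capped sample jar, 53 mm across, 64 mm high, to the left in front; origin under its centre. Leave alone.
- label_roll: Roll of labels lying flat, 76 mm across, 33 mm high, to the right behind; origin under its centre. Leave alone.

How it is judged (in metres and radians):
On the way:
1. the cutter is parked against the left stop while the lid is still open (value of joint cutter below 0.006 m and value of joint lid above 0.3 rad), for 0.2 s.
At the end, for the whole second after the job is handed in: The cutter is parked within 6 mm of its left stop, the lid is shut to within 0.04 rad, and the dispenser stands still within 30 mm of where it stood (value of joint cutter below 0.006 m and value of joint lid below 0.04 rad and distance of dispenser from where it was at the start of the episode below 0.03 m and linear speed of dispenser below 0.01 m/s); the robot touches nothing.
It fails at once if the dispenser is lifted, tipped or shoved more than 30 mm (distance of dispenser from where it was at the start of the episode above 0.03 m or angle between dispenser's own z axis and vertical above 0.1 rad).
It fails at once if the dispenser is pressed or pushed with more than 40 N (contact force between the fingers and dispenser above 40 N).
It fails at once if a bystander is moved by more than 15 mm (distance of any of film_box1, sample_jar3, label_roll from where it was at the start of the episode above 0.015 m).
It also fails if it takes over 48 s, if anything falls off the work surface, if the arm or the gripper's body presses on something with over 40 N, if the wrist force passes 120 N, or if a joint passes its speed limit or range.

## Robot

A 7-joint arm with a two-finger parallel gripper is mounted at the origin on the work surface; the furniture and walls round the work are solid. World frame = base frame: x ahead of the robot, y to its left, z up, the work surface at z = 0. Lengths are in mm, angles in rad, forces in N, time in s.
With the tool pointing down it reaches from about 375 to 925 mm from the base axis. Payload 3.1 kg.
Tool frame: the origin (TCP) lies on the centre line of the jaws, within the pads' length; the fingertips stand 25 mm ahead of it and the grasp point (between the pads) lies 6 mm ahead of it; z points along the fingers, y is the line along which they close (so a half turn about z gives the same grasp; the last joint's range is limited). The gripper opens to 85 mm and grips with 20 to 120 N. Pads are 22 mm wide; open, the fingers measure 114 mm over their backs; the gripper's body (76 mm by 85 mm) begins 54 mm behind the grasp point. The pads swing forward as they close: fully open they stand 13 mm farther back than shut.
Start: joints at [-1.383, 0.383, 0.044, 1.598, -0.018, 1.161, -0.05], TCP at [183.229, 623.643, 256.269] pointing down, gripper open.
Joint ranges: [-2.61, 2.61], [-0.41, 2.15], [-1.48, 1.57], [0, 2.5], [-1.57, 4.71], [0.05, 1.97], [-2.85, 2.85]. Speed limits (rad/s): [2.79, 2.79, 3.14, 3.14, 3.14, 3.14, 3.14].

## Interface

Orientations are given as a 3x3 rotation matrix whose columns are the frame's x, y, z axes.
In Python, from bench import r, vision, status gives the robot as it stands (r), with the cameras (vision) and the readings (status).
- The arm moves only by the shell command python3 steer.py [OPENING] [FORCE], which reads ROWS from standard input. ROWS is a JSON list that holds a single list of rows (three levels of brackets), with 1 to 5 rows, each of 6 numbers: dx, dy, dz in a scale on which 1.0 is 500 mm, then a rotation vector rx, ry, rz in shares of pi/2 rad (1.0 is pi/2 rad); each row is the pose to reach, as a shift and turn from the pose commanded when the command began, along the tool's axes at that moment; what a row does not reach only later rows make up. A row lasts 1/8 s, in which the tool goes at most 62.5 mm and 0.188 rad, less where a joint would pass 70% of its speed; a pose out of reach is approached as far as the arm can. OPENING is the opening from 0.0 (shut) to 1.0 (fully open), set as the command begins (- or left out keeps the last). The fingers move at their own pace and stop on an object; FORCE is the grip in N (left out, the last holds). Time passes only in rows, so rows that do not move let the fingers close. It prints the time, the measured TCP pose, the force, the opening and the grip force at its end. A shift or turn number past 1, either way, is cut back to 1. Input that does not fit is refused with a message, and nothing moves.
- status.get_obs(): the state, without advancing time (a new reading comes with each control period).
- vision.grab_frame(name): name is "side" or "top"; returns a dict with "frame" (420x560x3 uint8, red, green, blue), "intrinsics" (3x3 intrinsics, pixels), "k1" (the pictures are not rectified: a ray, as slopes to the right and down, at radius r is drawn at 1 + k1 r^2 times it, then the intrinsics apply), "world_to_cam" (4x4, takes a point from world to camera coordinates). Camera axes: x right, y up, looking along -z (the intrinsics and any distortion apply to the point x, -y, -z); pixel columns grow to the right and rows downward; lengths in mm; the calibration is good to about 2 mm. A picture is of the moment at which its call begins. There is no depth.
- r.hand_in(): hands the job in; it is judged then, once.
The state is a dict: "time": time; "joint_positions": joint angles; "dq": joint speeds; "joint_torque": joint torques, N m; "ee_pos": TCP position; "tool_rot": TCP orientation; "wrist_force": force on the tool from outside, world axes, zero at the start; "moment": the same for the moment, N m; "opening": opening from 0.0 (shut) to 1.0 (fully open); "grasp_force": force on a finger pad.
Only numpy, scipy, OpenCV 4.12 (cv2) and the standard library are available. Lean on these libraries where they do the work, as an engineer would, in place of code of your own. Each camera call takes 0.05 s, during which the arm holds its last target. There are 200 camera calls.

## Working session

There is one attempt and no reset: what is moved stays moved. The work goes in short steps, Python scripts to look and compute and a shell command to move; the robot and the scene stay as the last step left them, time stands still between calls to the robot, and variables do not carry over. Pictures are saved under pics/ and viewed, at most 10 in all, crops included, and the job is handed in when it is done.

```bash
ls; mkdir -p pics; python3 - <<'E'
from bench import r, vision, status
import cv2,pickle
d={}
for n in("side","top"):
    f=vision.grab_frame(n);d[n]=f;cv2.imwrite(f"pics/{n}0.png",f["frame"][:,:,::-1]);print(n,f["intrinsics"],f["k1"],f["world_to_cam"])
pickle.dump(d,open("f0.pkl","wb"))
o=status.get_obs();print(o["time"],o["ee_pos"],o["tool_rot"],o["opening"])
E
```

```text
bench.py
pics
steer.py
side [[460.30911825   0.         287.28116235]
 [  0.         460.30911825 208.38776159]
 [  0.           0.           1.        ]] -0.07887247543368393 [[-9.88178149e-01  1.52816572e-01 -1.22898593e-02  5.14281111e+02]
 [-1.12423033e-01 -6.67801253e-01  7.35800617e-01  1.17846380e+01]
 [ 1.04235345e-01  7.28483755e-01  6.77086709e-01 -1.22905476e+03]
 [ 0.00000000e+00  0.00000000e+00  0.00000000e+00  1.00000000e+00]]
top [[466.51299384   0.         277.80699697]
 [  0.         466.51299384 212.38736542]
 [  0.           0.           1.        ]] -0.010645040216046873 [[-2.21807045e-02 -9.99752306e-01  1.82831016e-03  9.16630479e+00]
 [ 9.95549927e-01 -2.19198621e-02  9.16507592e-02 -5.43189211e+02]
 [-9.15879815e-02  3.85305245e-03  9.95789534e-01 -1.25861171e+03]
 [ 0.00000000e+00  0.00000000e+00  0.00000000e+00  1.00000000e+00]]
0.1 [183.01533342 622.87339955 255.0065459 ] [[-9.59465025e-01  2.81827150e-01 -5.68419040e-04]
 [ 2.81827702e-01  9.59462224e-01 -2.32106287e-03]
 [-1.08761937e-04 -2.38717488e-03 -9.99997145e-01]] 0.9993835394208672
```

View pics/side0.png

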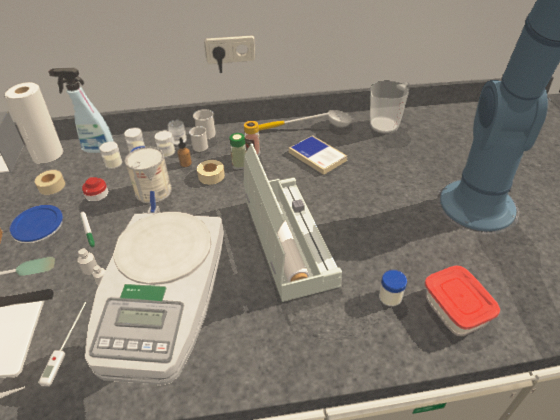

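View pics/top0.png

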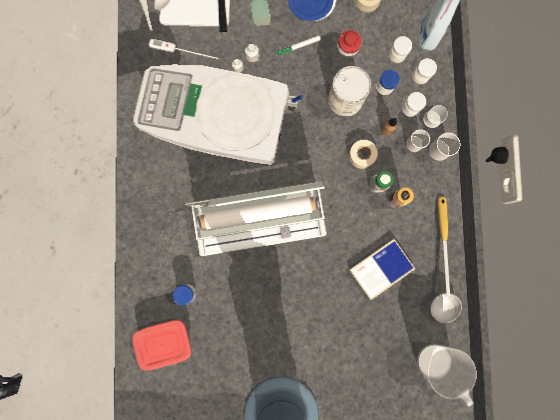

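```bash
python3 - <<'E'
import cv2
a=cv2.imread("pics/side0.png")[135:305,225:365];b=cv2.imread("pics/top0.png")[150:265,180:340]
cv2.imwrite("pics/sc.png",cv2.resize(a,None,fx=3.5,fy=3.5,interpolation=cv2.INTER_CUBIC))
cv2.imwrite("pics/tc.png",cv2.resize(b,None,fx=5,fy=5,interpolation=cv2.INTER_CUBIC))
E
```

```text
(no output)
```

View pics/sc.png

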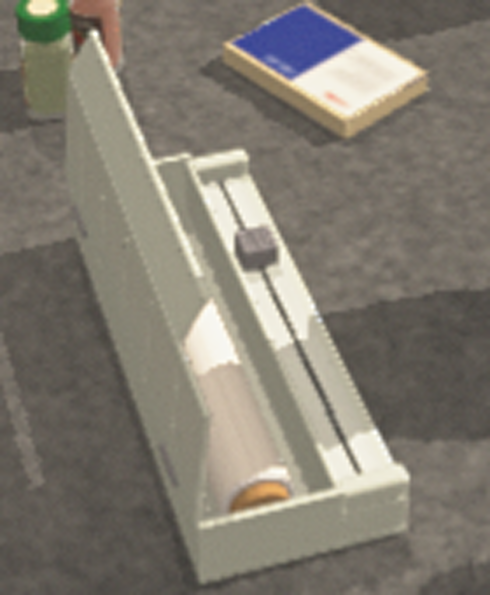

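View pics/tc.png

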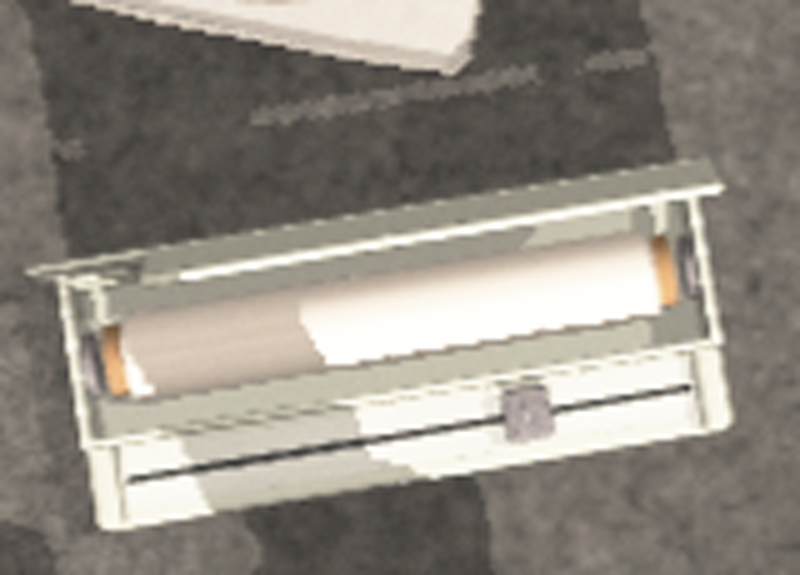

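```bash
cat >h.py <<'E'
import numpy as np,cv2
def ray(f,uv):
    K=np.array(f["intrinsics"]);M=np.array(f["world_to_cam"]);R,t=M[:3,:3],M[:3,3]
    s=cv2.undistortPoints(np.array([[uv]],float),K,np.array([f["k1"],0,0,0,0.])).ravel()
    d=R.T@np.array([s[0],-s[1],-1.]);return -R.T@t,d/np.linalg.norm(d)
def plane(f,uv,z):
    c,d=ray(f,uv);return c+d*(z-c[2])/d[2]
def tri(fa,ua,fb,ub):
    c1,d1=ray(fa,ua);c2,d2=ray(fb,ub)
    s=np.linalg.lstsq(np.c_[d1,-d2],c2-c1,rcond=None)[0]
    p,q=c1+s[0]*d1,c2+s[1]*d2;return (p+q)/2,np.linalg.norm(p-q)
S=lambda u,v:((u-1.25)/3.5+225,(v-1.25)/3.5+135)
T=lambda u,v:((u-2)/5+180,(v-2)/5+150)
E
python3 - <<'E'
from h import *
import pickle
np.set_printoptions(precision=1,suppress=True)
d=pickle.load(open("f0.pkl","rb"));s,t=d["side"],d["top"]
for n,a,b in [("stopL front outer top",(407,480),(100,528)),("stopR front outer top",(248,157),(733,428)),("lid apron R",(95,32),(722,187)),("lid apron L",(210,300),(182,277)),("cutter top mid",(255,236),(528,412)),("lid panel L tip",(210,410),(30,272))]:
    p,e=tri(s,S(*a),t,T(*b));print(n,p,"gap %.1f"%e)
for n,b,z in [("FL",(100,528),57),("FR",(733,428),57),("wallL top back of ledge",(90,445),59),("wallR",(722,345),59),("cutter top",(528,412),62)]:
    print(n,plane(t,T(*b),z))
E
```

```text
stopL front outer top [432.3 208.2  51.7] gap 3.5
stopR front outer top [ 476.9 -132.1   43.3] gap 0.1
lid apron R [ 588.1 -115.4  184.4] gap 0.6
lid apron L [549.1 148.8 169.6] gap 4.6
cutter top mid [488.7 -21.6  60.4] gap 3.4
lid panel L tip [557.7 224.8 157.6] gap 1.6
FL [430.6 207.8  57. ]
FR [ 476.3 -130.6   57. ]
wallL top back of ledge [474.7 212.5  59. ]
wallR [ 520.7 -125.9   59. ]
cutter top [487.  -21.2  62. ]
```

The rows are not in the units I measure in: shifts go in shares of 500 mm and turns go in shares of pi/2 rad. I convert before sending: -225 mm / 500 = -0.45, -195 mm / 500 = -0.39.

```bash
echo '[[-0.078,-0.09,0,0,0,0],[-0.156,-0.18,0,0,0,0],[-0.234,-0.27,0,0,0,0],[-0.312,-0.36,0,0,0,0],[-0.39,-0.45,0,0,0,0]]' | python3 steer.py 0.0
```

```text
refused: ROWS must be a list holding one list of rows, three levels of brackets. Nothing was moved.
```

The error is about the shape of the input: a list holding one list of rows, three levels of brackets. Fixing that and sending the same move.

```bash
echo '[[[-0.078,-0.09,0,0,0,0],[-0.156,-0.18,0,0,0,0],[-0.234,-0.27,0,0,0,0],[-0.312,-0.36,0,0,0,0],[-0.39,-0.45,0,0,0,0]]]' | python3 steer.py 0.0 && echo '[[[-0.078,-0.09,0,0,0,0],[-0.156,-0.18,0,0,0,0],[-0.234,-0.27,0,0,0,0],[-0.312,-0.36,0,0,0,0],[-0.39,-0.45,0,0,0,0]]]' | python3 steer.py && echo '[[[-0.066,-0.078,0,0,0,-0.0891],[-0.132,-0.156,0,0,0,-0.1783],[-0.196,-0.232,0,0,0,-0.2674],[-0.196,-0.232,0,0,0,-0.2674],[-0.196,-0.232,0,0,0,-0.2674]]]' | python3 steer.py
cat >>h.py <<'E'
O=np.array([530.6,48.4,0]);X=np.array([.991,.134,0]);Y=np.array([-.134,.991,0])
def st(r):
    o=status.get_obs();p=np.array(o["ee_pos"]);print("t",round(o["time"],2),"disp-frame",np.round([(p-O)@X,(p-O)@Y,p[2]],1),"F disp",np.round([o["wrist_force"]@X,o["wrist_force"]@Y,o["wrist_force"][2]],2),"\n",np.round(np.array(o["tool_rot"]),3).tolist())
E
python3 -c "
from h import *
from bench import r, vision, status
st(r)"
```

```text
time: 0.72
ee_pos: [307.4, 350.6, 255.9]
tool_rot: [[-0.959, 0.282, -0.0], [0.282, 0.959, -0.0], [0.0, -0.0, -1.0]]
wrist_force: [1.0, 0.2, 0.1]
opening: 0.003
grasp_force: 0.0
time: 1.35
ee_pos: [430.7, 80.1, 256.1]
tool_rot: [[-0.96, 0.282, 0.0], [0.282, 0.96, 0.001], [0.0, 0.001, -1.0]]
wrist_force: [0.9, -0.0, 0.7]
opening: 0.002
grasp_force: 0.0
time: 1.98
ee_pos: [491.3, -56.5, 255.7]
tool_rot: [[-0.991, -0.133, -0.001], [-0.133, 0.991, 0.0], [0.001, 0.001, -1.0]]
wrist_force: [-0.2, 0.6, 0.1]
opening: 0.002
grasp_force: 0.0
t 1.98 disp-frame [-53.  -98.7 255.7] F disp [-0.07  0.61  0.1 ] 
 [[-0.991, -0.133, -0.001], [-0.133, 0.991, 0.0], [0.001, 0.001, -1.0]]
```

Converted, 146 mm / 500 = 0.292, 100 mm / 500 = 0.2.

```bash
echo '[[[0,0,0.1,0,0,0],[0,0,0.2,0,0,0],[0,0,0.292,0,0,0],[0,0,0.292,0,0,0]]]' | python3 steer.py; python3 - <<'E'
from h import *
from bench import r, vision, status
import cv2
st(r)
f=vision.grab_frame("side")["frame"][:,:,::-1];g=vision.grab_frame("top")["frame"][:,:,::-1]
k=lambda i,a:cv2.resize(i[a[0]:a[1],a[2]:a[3]],(400,400),interpolation=cv2.INTER_CUBIC)
cv2.imwrite("pics/c1.png",np.hstack([k(f,(130,230,240,340)),k(g,(160,260,240,340))]))
E
```

```text
time: 2.48
ee_pos: [487.6, -54.7, 106.8]
tool_rot: [[-0.991, -0.136, -0.01], [-0.136, 0.991, -0.0], [0.01, 0.001, -1.0]]
wrist_force: [-0.2, 0.2, 0.1]
opening: 0.002
grasp_force: 0.0
t 2.48 disp-frame [-56.4 -96.4 106.8] F disp [-0.13  0.24  0.12] 
 [[-0.991, -0.136, -0.01], [-0.136, 0.991, -0.0], [0.01, 0.001, -1.0]]
```

View pics/c1.png

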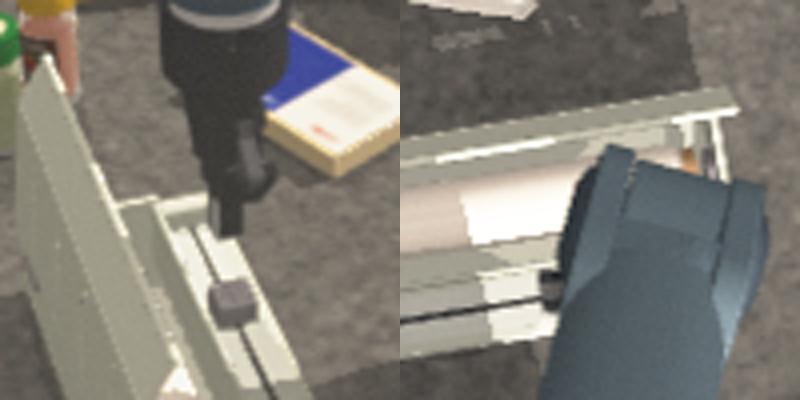

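```bash
python3 - <<'E'
from h import *
import pickle
s=pickle.load(open("f0.pkl","rb"))["side"]
for uv in [(208,230),(225,235),(243,238)]:
    c,d=ray(s,(uv[0]/4+240,uv[1]/4+130))
    for y in (-96,-84):
        k=(y-(c-O)@Y)/(d@Y);p=c+k*d;print(uv,y,np.round([(p-O)@X,p[2]],1))
E
```

```text
(208, 230) -96 [-44.7  83.9]
(208, 230) -84 [-41.1  94.4]
(225, 235) -96 [-55.9  76.9]
(225, 235) -84 [-52.1  87.6]
(243, 238) -96 [-67.9  71.4]
(243, 238) -84 [-63.9  82.1]
```

Converted, 36 mm / 500 = 0.072, 18 mm / 500 = 0.036.

```bash
echo '[[[0,0,0.036,0,0,0],[0,0,0.072,0,0,0],[0,0,0.072,0,0,0]]]' | python3 steer.py>/dev/null; python3 -c "
from h import *
from bench import r, vision, status
st(r)"
```

```text
t 2.95 disp-frame [-53.8 -98.9  73. ] F disp [-0.39  0.62 -0.56] 
 [[-0.991, -0.134, -0.003], [-0.134, 0.991, 0.0], [0.003, 0.0, -1.0]]
```

Converted, 60 mm / 500 = 0.12, 48 mm / 500 = 0.096.

```bash
echo '[[[0,0.016,0,0,0,0],[0,0.04,0,0,0,0],[0,0.068,0,0,0,0],[0,0.096,0,0,0,0],[0,0.12,0,0,0,0]]]' | python3 steer.py | grep force;  echo '[[[0,0.028,0,0,0,0],[0,0.056,0,0,0,0],[0,0.084,0,0,0,0],[0,0.112,0,0,0,0],[0,0.14,0,0,0,0]]]' | python3 steer.py | grep force
python3 - <<'E'
from h import *
from bench import r, vision, status
import cv2
st(r)
f=vision.grab_frame("side")["frame"][:,:,::-1]
cv2.imwrite("pics/c2.png",cv2.resize(f[130:310,220:360],None,fx=3,fy=3,interpolation=cv2.INTER_CUBIC))
E
```

```text
wrist_force: [-0.1, -1.3, 0.7]
grasp_force: 0.7
wrist_force: [-0.9, -1.6, 0.9]
grasp_force: 0.7
t 4.2 disp-frame [-52.6  31.8  74.2] F disp [-1.06 -1.46  0.92] 
 [[-0.991, -0.134, -0.0], [-0.134, 0.991, -0.0], [0.0, 0.0, -1.0]]
```

View pics/c2.png

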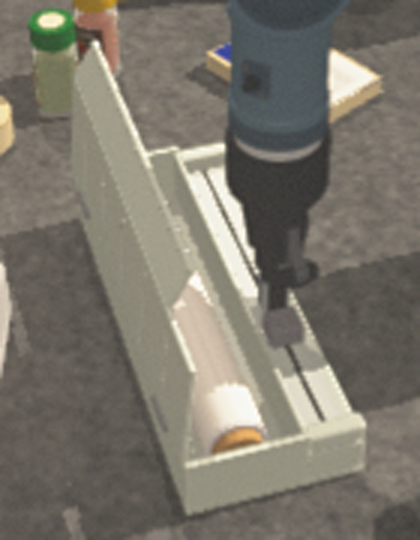

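The cutter is riding ahead of the fingertips (crop ~(285,325)) and the dispenser has not moved. I'll continue.

Converted, 64 mm / 500 = 0.128, 54 mm / 500 = 0.108.

```bash
echo '[[[0,0.028,0,0,0,0],[0,0.056,0,0,0,0],[0,0.084,0,0,0,0],[0,0.108,0,0,0,0],[0,0.128,0,0,0,0]]]' | python3 steer.py | grep force;  echo '[[[0,0.008,0,0,0,0],[0,0.014,0,0,0,0],[0,0.02,0,0,0,0],[0,0.024,0,0,0,0],[0,0.026,0,0,0,0]]]' | python3 steer.py | grep force
python3 -c "
from h import *
from bench import r, vision, status
st(r)"
```

```text
wrist_force: [-1.1, -1.1, 1.1]
grasp_force: 0.6
wrist_force: [-0.3, -1.6, -0.2]
grasp_force: 0.6
t 5.5 disp-frame [-52.5 107.7  74.2] F disp [-0.46 -1.51 -0.22] 
 [[-0.991, -0.134, -0.0], [-0.134, 0.991, -0.0], [0.0, -0.0, -1.0]]
```

Converted, 5 mm / 500 = 0.01, 4 mm / 500 = 0.008.

```bash
echo '[[[0,0.004,0,0,0,0],[0,0.006,0,0,0,0],[0,0.008,0,0,0,0],[0,0.01,0,0,0,0]]]' | python3 steer.py | grep force;  echo '[[[0,0.002,0,0,0,0],[0,0.004,0,0,0,0]]]' | python3 steer.py | grep force; echo '[[[0,0.002,0,0,0,0],[0,0.004,0,0,0,0]]]' | python3 steer.py | grep force
python3 -c "
from h import *
from bench import r, vision, status
st(r)"
```

```text
wrist_force: [-0.9, -1.2, -0.6]
grasp_force: 0.6
wrist_force: [0.4, -3.5, 0.4]
grasp_force: 2.1
wrist_force: [-0.1, -8.2, 1.1]
grasp_force: 3.8
t 6.5 disp-frame [-52.5 114.1  74.2] F disp [-1.25 -8.15  1.06] 
 [[-0.991, -0.132, 0.0], [-0.132, 0.991, -0.003], [0.0, -0.003, -1.0]]
```

Converted, -175 mm / 500 = -0.35, -110 mm / 500 = -0.22.

```bash
echo '[[[0,-0.02,0,0,0,0],[0,-0.04,0,0,0,0],[0,-0.04,-0.1,0,0,0],[0,-0.04,-0.22,0,0,0],[0,-0.04,-0.35,0,0,0]]]' | python3 steer.py | grep force; echo '[[[0,0,0,0,0,0],[0,-0.1,0,0,0,0],[0,-0.18,0,0,0,0],[0,-0.18,0,0,0,0]]]' | python3 steer.py | grep ee
python3 - <<'E'
from h import *
from bench import r, vision, status
import cv2,pickle
st(r)
a=vision.grab_frame("side");b=vision.grab_frame("top")
f=a["frame"][:,:,::-1];g=b["frame"][:,:,::-1]
pickle.dump(dict(side=a,top=b),open("f1.pkl","wb"))
k=lambda i,y,x:cv2.resize(i[y:y+190,x:x+133],(399,570),interpolation=cv2.INTER_CUBIC)
cv2.imwrite("pics/c3.png",np.hstack([k(f,130,232),k(g,120,190)]))
E
```

```text
wrist_force: [-0.1, 1.2, -0.4]
grasp_force: 0.0
ee_pos: [477.5, 44.1, 246.2]
t 7.62 disp-frame [-53.2   2.9 246.2] F disp [0.46 0.43 0.37] 
 [[-0.992, -0.127, -0.001], [-0.127, 0.992, -0.0], [0.001, -0.0, -1.0]]
```

View pics/c3.png

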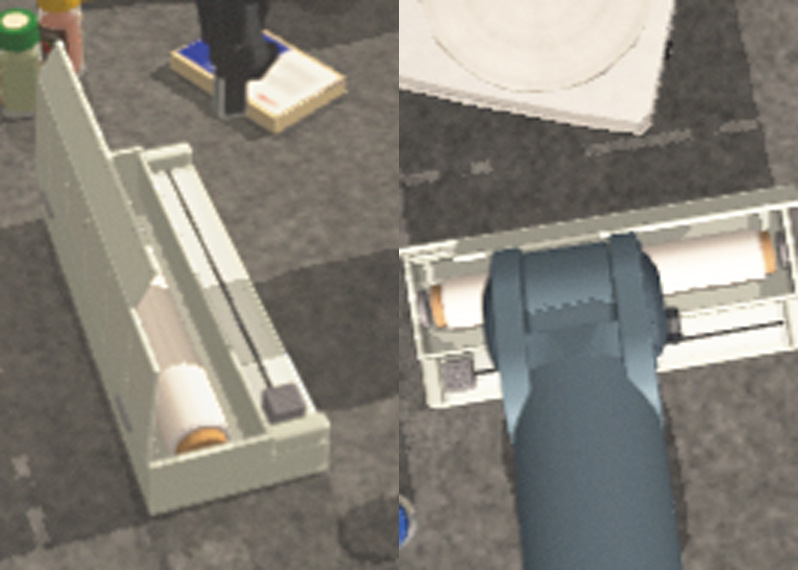

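Converted, -145 mm / 500 = -0.29, -96 mm / 500 = -0.192.

```bash
echo '[[[-0.096,0,0,0,0,0],[-0.192,0,0,0,0,0],[-0.29,0,0,0,0,0],[-0.29,0,0,0,0,0]]]' | python3 steer.py | grep ee; echo '[[[0,-0.03,0.088,0,0,0],[0,-0.03,0.176,0,0,0],[0,-0.03,0.176,0,0,0]]]' | python3 steer.py | grep -E 'ee|force'
python3 -c "
from h import *
from bench import r, vision, status
st(r)"
```

```text
ee_pos: [623.6, 71.2, 244.2]
ee_pos: [618.8, 54.1, 154.4]
wrist_force: [-1.1, -0.3, 0.1]
grasp_force: 0.0
t 8.6 disp-frame [ 88.2  -6.2 154.4] F disp [-1.09 -0.14  0.06] 
 [[-0.991, -0.135, -0.01], [-0.135, 0.991, -0.0], [0.01, 0.001, -1.0]]
```

Converted, 36 mm / 500 = 0.072, 31 mm / 500 = 0.062.

```bash
echo '[[[0.02,0,0,0,0,0],[0.04,0,-0.002,0,0,0],[0.052,0,-0.002,0,0,0],[0.062,0,-0.002,0,0,0],[0.072,0,-0.002,0,0,0]]]' | python3 steer.py | grep -E 'ee|force'; echo '[[[0.012,0,0.002,0,0,0],[0.024,0,0.004,0,0,0],[0.034,0,0.004,0,0,0]]]' | python3 steer.py | grep -E 'ee|force'
python3 - <<'E'
from h import *
from bench import r, vision, status
import cv2
st(r)
f=vision.grab_frame("side")["frame"][:,:,::-1]
cv2.imwrite("pics/c4.png",cv2.resize(f[130:310,220:360],None,fx=3,fy=3,interpolation=cv2.INTER_CUBIC))
E
```

```text
ee_pos: [588.3, 47.9, 160.4]
wrist_force: [1.7, -0.2, -0.1]
grasp_force: 0.8
ee_pos: [570.3, 45.5, 157.5]
wrist_force: [1.6, -0.1, -0.3]
grasp_force: 0.6
t 9.6 disp-frame [ 39.   -8.2 157.5] F disp [ 1.63 -0.28 -0.31] 
 [[-0.991, -0.134, -0.001], [-0.134, 0.991, -0.0], [0.001, 0.0, -1.0]]
```

View pics/c4.png

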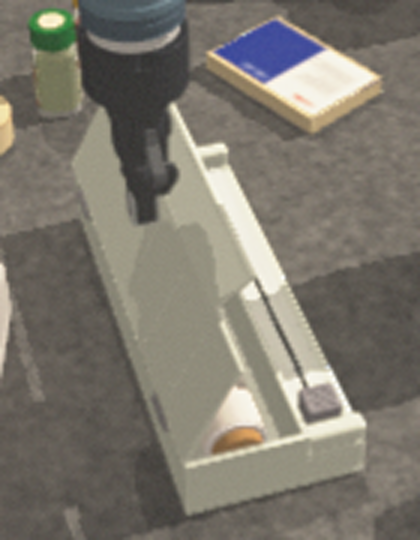

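The lid is folding under the fingertip, with the cutter still parked at crop (320,400).

Converted, 45 mm / 500 = 0.09, 39 mm / 500 = 0.078.

```bash
echo '[[[0.02,0,0.01,0,0,0],[0.042,0,0.022,0,0,0],[0.06,0,0.036,0,0,0],[0.078,0,0.054,0,0,0],[0.09,0,0.072,0,0,0]]]' | python3 steer.py | grep -E 'ee|force'; echo '[[[0.008,0,0.016,0,0,0],[0.012,0,0.03,0,0,0],[0.014,0,0.04,0,0,0],[0.016,0,0.048,0,0,0],[0.016,0,0.054,0,0,0]]]' | python3 steer.py | grep -E 'ee|force'
python3 -c "
from h import *
from bench import r, vision, status
st(r)"
```

```text
ee_pos: [525.3, 39.4, 121.0]
wrist_force: [1.1, -0.1, 0.1]
grasp_force: 0.5
ee_pos: [518.1, 38.4, 94.5]
wrist_force: [-0.4, -0.2, 1.1]
grasp_force: 0.4
t 10.9 disp-frame [-13.7  -8.2  94.5] F disp [-0.39 -0.17  1.12] 
 [[-0.991, -0.134, -0.001], [-0.134, 0.991, -0.0], [0.001, 0.0, -1.0]]
```

Converted, 2 mm / 500 = 0.004, 1 mm / 500 = 0.002.

```bash
for i in 1 ; do echo '[[[0,0,0.002,0,0,0],[0,0,0.004,0,0,0]]]' | python3 steer.py | grep -E 'ee|wrist'; echo '[[[0,0,0.002,0,0,0],[0,0,0.002,0,0,0]]]' | python3 steer.py | grep -E 'ee|wrist'; done
```

```text
ee_pos: [518.1, 38.4, 92.7]
wrist_force: [-1.2, 0.1, 1.0]
ee_pos: [518.5, 38.4, 91.7]
wrist_force: [-0.6, 0.6, -0.4]
```

Converted, 1 mm / 500 = 0.002.

```bash
echo '[[[0,0,0.002,0,0,0],[0,0,0.002,0,0,0]]]' | python3 steer.py | grep -E 'ee|wrist'; echo '[[[0,0,0.002,0,0,0],[0,0,0.002,0,0,0]]]' | python3 steer.py | grep -E 'ee|wrist'
```

```text
ee_pos: [518.6, 38.4, 91.1]
wrist_force: [-1.1, 0.4, 3.4]
ee_pos: [518.7, 38.4, 91.0]
wrist_force: [-3.6, -0.3, 10.8]
```

Converted, 0.7 mm / 500 = 0.0014.

```bash
echo '[[[0,0,0.0014,0,0,0],[0,0,0.0014,0,0,0]]]' | python3 steer.py | grep -E 'ee|wrist'; echo '[[[0,0,-0.02,0,0,0],[0,0,-0.08,0,0,0],[0,0,-0.18,0,0,0],[0,0,-0.28,0,0,0],[0,0,-0.28,0,0,0]]]' | python3 steer.py | grep -E 'ee|wrist'; echo '[[[0.06,0.08,0,0,0,0],[0.09,0.18,0,0,0,0],[0.09,0.28,0,0,0,0],[0.09,0.38,0,0,0,0],[0.09,0.48,0,0,0,0]]]' | python3 steer.py | grep ee
python3 - <<'E'
from h import *
from bench import r, vision, status
import cv2
st(r)
a=vision.grab_frame("side");b=vision.grab_frame("top")
f=a["frame"][:,:,::-1];g=b["frame"][:,:,::-1]
k=lambda i,y,x,w:cv2.resize(i[y:y+int(w*1.43),x:x+w],(399,570),interpolation=cv2.INTER_CUBIC)
cv2.imwrite("pics/c5.png",np.hstack([k(f,130,232,133),k(g,130,190,140)]))
E
```

```text
ee_pos: [518.7, 38.4, 91.0]
wrist_force: [-5.3, 0.5, 16.2]
ee_pos: [521.8, 38.5, 233.3]
wrist_force: [0.4, -0.2, 0.1]
ee_pos: [440.4, 271.5, 227.8]
t 13.4 disp-frame [-59.4 233.1 227.8] F disp [ 0.66 -0.07  0.19] 
 [[-0.991, -0.134, -0.001], [-0.134, 0.991, -0.001], [0.001, -0.001, -1.0]]
```

View pics/c5.png

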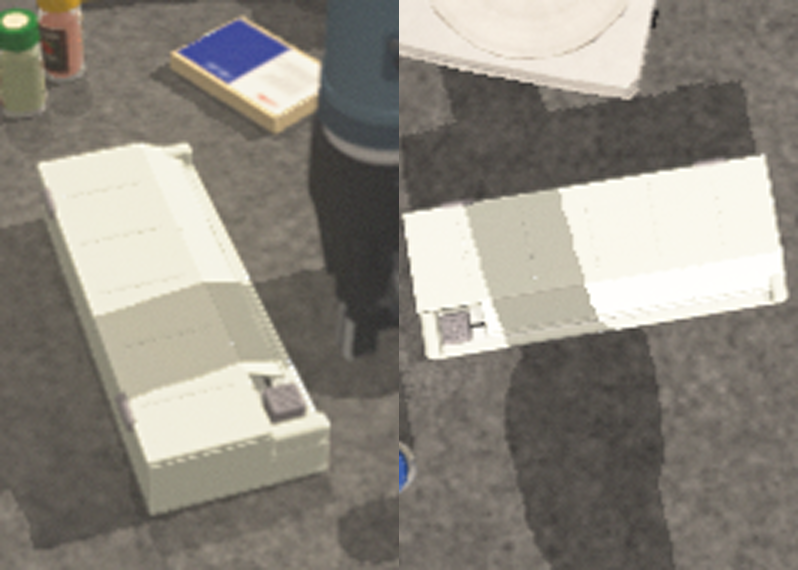

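The lid lies flat, the cutter sits in its cut-out against the left stop (side crop (285,400)), and the dispenser stands where it was.

```bash
echo '[[[0,0,0,0,0,0],[0,0,0,0,0,0],[0,0,0,0,0,0]]]' | python3 steer.py | grep -E 'wrist'; python3 -c "
from bench import r, vision, status
print(r.hand_in())"
```

```text
wrist_force: [0.3, 1.2, -0.0]
the job is handed in; nothing more can be done
None
```

The cutter is parked against the left stop, the lid is pressed shut and the job is handed in at about 14 s; the final pictures showed no visible shift of the dispenser, though the last push on the parked cutter briefly reached about 8 N, and no verdict was returned.

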